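# Back the coil winder off one notch

### The arm

A 6-joint arm with a two-finger parallel gripper is mounted at the origin on the work surface. World frame = base frame: x ahead of the robot, y to its left, z up, the work surface at z = 0. Lengths are in m, angles in rad, forces in N, time in s.
With the tool pointing down it reaches from about 0.3 to 0.775 m from the base axis. Payload 14.6 kg.
Tool frame: the origin (TCP) lies on the centre line of the jaws, within the pads' length; the fingertips stand 11 mm ahead of it and the grasp point (between the pads) lies 8 mm behind it; z points along the fingers, y is the line along which they close (so a half turn about z gives the same grasp; the last joint's range is limited). The gripper opens to 85 mm and grips with 20 to 120 N. Pads are 22 mm wide; open, the fingers measure 114 mm over their backs; the gripper's body (76 mm by 85 mm) begins 54 mm behind the grasp point. The pads swing forward as they close: fully open they stand 13 mm farther back than shut.
Start: joints at [1.183, 0.3, 1.521, -0, 1.321, -0.067], TCP at [0.173, 0.522, 0.242] pointing down, gripper open.
Joint ranges: [-3.03, 3.03], [-0.79, 2.21], [0.23, 2.52], [-1.04, 4.18], [0, 3.07], [-2.55, 2.55]. Speed limits (rad/s): [2.22, 2.22, 2.57, 3.14, 3.14, 3.14].

### API

Orientations are given as a rotation vector (axis times angle).
In Python, from workcell import arm, cams, ticket gives the robot as it stands.
- The arm moves only by the tool play_rows, never from a script. Its argument "targets" is a list that holds one entry, the list of rows, each a list of 7 numbers: the turn, a rotation vector about the world's x, y, z in degrees, then the shift along the world's x, y, z in cm, then the closure, from -1 (fully open) to 1 (shut). A call has exactly 5 rows; each row shifts and turns the commanded pose from where the row before left it; what a row does not reach is not made up. A row lasts 1/8 s, in which the tool goes at most 62.5 mm and 10.7 degrees, less where a joint would pass 70% of its speed; a pose out of reach is approached as far as the arm can. A call is refused whole if a number of a shift passes 6.25 or a number of a turn 10.7, either way. A call with a gripper value outside its range is refused whole. The fingers move at their own pace and stop on an object; "grip_force" is the grip in N (left out, the last holds). Time passes only in rows, so rows that do not move let the fingers close, or fill a call up. It gives the time, the measured TCP pose, the force, the opening and the grip force at its end, in the units of the state.
- arm.read_state(): the state, without advancing time (a new reading comes with each control period).
- cams.capture(name): name is "side" or "top"; returns a dict with "pixels" (480x640x3 uint8, red, green, blue), "range_z" (480x640 float32, m along the optical axis (not along the pixel's ray), 0 where there is no reading), "intrinsics" (3x3 intrinsics, pixels), "k1" (the pictures are not rectified: a ray, as slopes to the right and down, at radius r is drawn at 1 + k1 r^2 times it, then the intrinsics apply), "world_from_camera" (4x4, takes a point from camera to world coordinates). Camera axes: x right, y up, looking along -z (the intrinsics and any distortion apply to the point x, -y, -z); pixel columns grow to the right and rows downward; lengths in m; the calibration is good to about 2 mm. A picture is of the moment at which its call begins.
- ticket.close_job(): hands the job in; it is judged then, once.
The state is a dict: "time_s": time; "joint_pos": joint angles; "qvel": joint speeds; "tau": joint torques, N m; "tcp_pos": TCP position; "ee_rot": TCP orientation; "wrist_force": force on the tool from outside, world axes, zero at the start; "wrist_torque": the same for the moment, N m; "opening": finger opening in m; "grip_force": force on a finger pad.
Only numpy, scipy, OpenCV 4.12 (cv2) and the standard library are available. Lean on these libraries where they do the work, as an engineer would, in place of code of your own. Each camera call takes 0.05 s, during which the arm holds its last target. There are 200 camera calls.

### The job

The coil winder with the orange handwheel has been wound one notch too far. With a fingertip push its orange-balled thumb lever over so that the pawl lifts out of the teeth and stays up, push the orange handwheel backward (its top moves towards the pawl) by exactly one notch, then push the lever back so that the pawl drops fully home in the next notch. Nothing needs gripping; leave the blue winder and the loose things on the bench as they are.

Things in the scene. Friction and masses are not known exactly. Their poses are not given: they have to be found in the camera images.
- winder_orange: the winder to work on (orange spokes, orange ball), bolted to the table. Origin on the table directly below the axle, in the steel ratchet wheel's plane. Own axes: x along the axle, y towards the pawl side, z up; all (x, y, z) below are mm in this frame. Base plate x -90..60, y -95..135, 12 thick. Axle post to z 134 and pawl post (y 75..105) to z 154, both at x -25..-13
- axle_orange (a point): centre of the orange five-spoke handwheel, at (28, 0, 110). Spokes 10 mm thick, rounded ends 81 mm from the axle, hub 36 mm across; nothing else within 20 mm of the spokes' plane x = 28. On the same axle: steel ratchet wheel, 10 saw teeth, 110 mm across, x -6..6; copper-wound bobbin, 64 mm across, x -80..-33
- wheel_orange (a joint): turn of the handwheel, ratchet wheel and bobbin, rad; starts within 0.08 of 0, falls when pushed backward (top moves to the winder's +y). A notch is 0.628. Pawl home: about 0.16 of play each way, backward blocked, forward clicks past the pawl. Pawl up: turns both ways, stays where left (stiff, about 1.3 N at a spoke's end). If over 0.15 off the notch, the nose lands on a tooth, not home
- spoke_orange (a point): rounded outer end of the orange spoke that points up at the start; turns with the wheel. At wheel value 0 it lies at (28, -25, 187), leaning 18 degrees to -y; one notch back at (28, 25, 187), leaning 18 degrees to +y
- pivot_orange (a point): pawl pivot at (0, 90, 139): a shaft along x from x -56 to 10. Steel pawl arm at x -6..6, pointing to -y with its nose in the teeth at about y 18, z 158 when home; lifted fully, the nose stands up to z 215 at about y 58..80. The thumb lever, an 8 mm rod with a ball, rises from the same shaft at x -50
- pawl_orange (a joint): swing of the orange winder's pawl and thumb lever together, rad: 0 = nose fully home, lever leaning 25 degrees to -y; 1.0 = fully lifted, lever leaning 32 degrees to +y. Grows as the ball is pushed to the winder's +y. The ball's weight tips it near 0.6: past 0.7 it falls open and stays up, below 0.5 it falls home, by itself. Under 1 N at the ball moves it
- knob_orange (a point): centre of the weighted orange ball (22 mm across) on the thumb lever, 65 mm from the pivot shaft; moves with the lever. At (-50, 63, 198) with the pawl home, (-50, 125, 194) fully lifted, z 204 when upright
- winder_blue: a second winder of the same build, frame and sizes, with blue spokes and blue ball; not to be worked
- wheel_blue (a joint): turn of the blue handwheel, rad, same sense as the orange one; leave it
- pawl_blue (a joint): swing of the blue winder's pawl, rad, 0 = home; leave it
- bobbin_copper: spare bobbin of bare copper colour, 40 mm across, 30 mm tall, standing; loose, to be left where it is; origin at the centre of its underside
- bobbin_red: spare red bobbin, 40 mm across, 30 mm tall, standing; loose, to be left where it is; origin at the centre of its underside
- flux_jar: small amber jar with white cap, 48 mm across, 45 mm tall, standing; loose, to be left where it is; origin at the centre of its underside
- cell: loose blue battery cell, 25 mm across, 50 mm tall, standing between the two winders; loose, to be left where it is; origin at the centre of its underside
- screwdriver: red-handled screwdriver, 200 mm long, 26 mm thick, lying flat; loose, to be left where it is; origin at the centre of its underside
- wrench: small wrench, 130 mm long, lying flat; loose, to be left where it is; origin at the centre of its underside
- board: green circuit board, 90 x 60 mm, about 15 mm tall over its parts, lying flat; loose, to be left where it is; origin at the centre of its underside

How it is judged:
On the way, in this order (a step that is already met when the one before it is completed fails the run):
1. the orange winder's pawl is lifted clear while the wheel is still in its first notch (value of joint pawl_orange above 0.8 rad and value of joint wheel_orange between -0.25 and 0.25 rad), for 0.2 s.
2. with the pawl up, the wheel is pushed back one notch (value of joint pawl_orange above 0.8 rad and value of joint wheel_orange between -0.85 and -0.38 rad), for 0.2 s.
At the end, for the whole second after the job is handed in: the orange winder's pawl is fully home again (under 0.07 rad) with the wheel one notch back from its start (joint between -0.85 and -0.38 rad) and at rest; the blue winder is in its notch with its pawl down, and nothing loose has been shifted (value of joint pawl_orange below 0.07 rad and value of joint wheel_orange between -0.85 and -0.38 rad and value of joint pawl_blue below 0.1 rad and value of joint wheel_blue between -0.25 and 0.25 rad and velocity of joint wheel_orange between -0.1 and 0.1 rad/s and velocity of joint pawl_orange between -0.1 and 0.1 rad/s); the robot touches nothing.
It fails at once if the blue winder's pawl is lifted or its wheel turned out of its notch (value of joint any of pawl_blue, wheel_blue above 0.3 rad or value of joint wheel_blue below -0.3 rad).
It fails at once if a loose thing on the bench is lifted, carried or shifted by more than 25 mm (distance of any of bobbin_copper, bobbin_red, flux_jar, cell, screwdriver, wrench, board from where it was at the start of the episode above 0.025 m).
It also fails if it takes over 56 s, if anything falls off the work surface, if the arm or the gripper's body presses on something with over 40 N, if the wrist force passes 120 N, or if a joint passes its speed limit or range.

## Working session

There is one attempt and no reset: what is moved stays moved. The work goes in short steps, Python scripts to look and compute and a tool call to move; the robot and the scene stay as the last step left them, time stands still between calls to the robot, and variables do not carry over. Pictures are saved under pics/ and viewed, at most 10 in all, crops included, and the job is handed in when it is done.

Besides the shell and the picture viewer there is one more tool, called after "Request:" by a JSON object that holds its "api" and its "payload", one argument or row to a line. play_rows: Moves the arm, as the interface text tells. Its arguments: {"type":"object","properties":{"targets":{"type":"array","items":{"type":"array","items":{"type":"array","items":{"type":"number"}}}},"grip_force":{"type":"number"}},"required":["targets"]}

```bash
mkdir -p pics
cat > h.py <<'E'
import numpy as np, cv2
from workcell import arm, cams, ticket
def snap(n,f=None):
    d=cams.capture(n)
    if f: cv2.imwrite('pics/'+f,d['pixels'][...,::-1])
    return d
def pts(d):
    K=d['intrinsics'];v,u=np.mgrid[0:480,0:640].astype(float)
    x=cv2.undistortPoints(np.stack([u.ravel(),v.ravel()],1)[:,None],K,np.array([d['k1'],0,0,0.])).reshape(480,640,2)
    z=d['range_z'];P=np.stack([x[...,0]*z,-x[...,1]*z,-z],-1)
    T=d['world_from_camera'];return P@T[:3,:3].T+T[:3,3]
E
python3 - <<'E'
from h import *
for n in('side','top'):
    d=snap(n,n+'1.png');P=pts(d);print(n,d['intrinsics'].tolist(),d['k1'],d['world_from_camera'].round(3).tolist())
    h=cv2.cvtColor(d['pixels'],cv2.COLOR_RGB2HSV)
    m=((h[...,0]>4)&(h[...,0]<17)&(h[...,1]>170)&(h[...,2]>120)).astype(np.uint8)
    k,l,s,c=cv2.connectedComponentsWithStats(m)
    for i in range(1,k):
        if s[i,4]>25:
            q=P[(l==i)&(d['range_z']>0)];print(s[i].tolist(),c[i].round(),q.mean(0).round(3),q.min(0).round(3),q.max(0).round(3))
print(arm.read_state())
E
```

```text
side [[574.9917382291587, 0.0, 317.83528057853175], [0.0, 574.9917382291587, 246.50408116705225], [0.0, 0.0, 1.0]] 0.02681435455900552 [[-0.953, 0.212, -0.215, 0.284], [-0.302, -0.66, 0.688, 0.961], [0.004, 0.721, 0.693, 1.118], [0.0, 0.0, 0.0, 1.0]]
[317, 288, 10, 11, 31] [322. 293.] [0.539 0.112 0.115] [0.534 0.093 0.111] [0.545 0.13  0.119]
[306, 301, 6, 10, 27] [309. 306.] [0.551 0.17  0.13 ] [0.547 0.161 0.12 ] [0.556 0.178 0.139]
[323, 313, 9, 9, 55] [327. 317.] [0.486 0.249 0.208] [0.478 0.24  0.201] [0.495 0.255 0.213]
[109, 466, 53, 14, 313] [130. 475.] [0.713 0.639 0.164] [0.679 0.612 0.115] [0.742 0.658 0.192]
top [[528.4937031449829, 0.0, 313.09713855017685], [0.0, 528.4937031449829, 245.85694592085588], [0.0, 0.0, 1.0]] -0.03479937886066335 [[-0.012, 0.989, -0.147, 0.45], [-1.0, -0.011, 0.008, 0.009], [0.006, 0.147, 0.989, 1.25], [0.0, 0.0, 0.0, 1.0]]
[94, 380, 14, 13, 126] [100. 386.] [0.317 0.482 0.033] [0.303 0.467 0.027] [0.33  0.498 0.038]
{'time_s': 0.1, 'joint_pos': array([ 1.18339771e+00,  3.00435861e-01,  1.52151813e+00,  3.09725272e-06,
        1.32073462e+00, -6.66090022e-02]), 'qvel': array([-1.30025569e-03, -6.51571783e-05, -1.92208114e-04, -3.18308880e-04,
        4.99633542e-05,  2.87653938e-04]), 'tau': array([ 2.19837042e-03, -5.44378710e+01, -3.62371731e+01, -3.86237150e-05,
        3.03271183e-03, -7.91423690e-05]), 'tcp_pos': array([0.17335294, 0.52175007, 0.24176728]), 'ee_rot': array([-5.01698611e-01, -3.10102112e+00,  1.67617241e-03]), 'wrist_force': array([ 0.27028497,  0.14865255, -0.65752551]), 'wrist_torque': array([ 0.00442076,  0.03535174, -0.01792482]), 'grip_force': 0.0, 'opening': 0.08513852714087142}
```

View pics/side1.png

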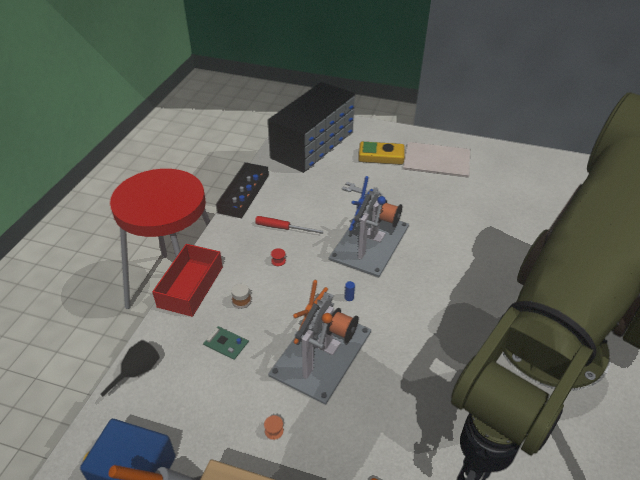

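View pics/top1.png

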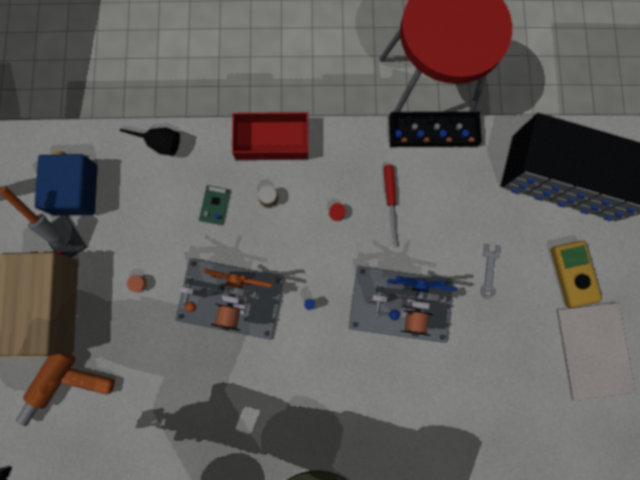

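The side view shows the orange winder with its ball at about (327,317) and spokes near (310,300). In the top view its spokes run (204,268)–(272,285), the ball is at (190,307) and the bobbin at (228,316). The winder's +y is image left, which is roughly world +y. Next I'll fit the pose.

Run:
```python
from h import *
d=snap('top');P=pts(d);h=cv2.cvtColor(d['pixels'],cv2.COLOR_RGB2HSV)
H,S,V=[h[...,i].astype(int) for i in range(3)]
roi=np.zeros((480,640),bool);roi[245:350,165:300]=1
# corner screws/base plate: points at height 12 mm
m=(roi&(abs(P[...,2]-.012)<.006)&(V<150)).astype(np.uint8)
q=P[m>0][:,:2]; q=q[(q[:,0]>.3)]
r=cv2.minAreaRect((q*1000).astype(np.float32));print('plate',r,cv2.boxPoints(r).round().tolist(),len(q))
o=roi&(H<18)&(S>110)&(V>60)&(d['range_z']>0)
k,l,s,c=cv2.connectedComponentsWithStats(o.astype(np.uint8))
for i in range(1,k):
    if s[i,4]>8:
        q=P[l==i];print(s[i].tolist(),c[i].round(1),q.mean(0).round(4),q.min(0).round(3),q.max(0).round(3))
        if s[i,4]>100: print(cv2.fitLine((q[:,:2]*1000).astype(np.float32),cv2.DIST_HUBER,0,.01,.01).ravel())
d=snap('side');P=pts(d)
k=np.s_[305:325,318:340];q=P[k].reshape(-1,3);h=cv2.cvtColor(d['pixels'],cv2.COLOR_RGB2HSV)[k].reshape(-1,3)
g=(h[:,0]<17)&(h[:,1]>150)&(q[:,2]>.18)
A=q[g];b=np.c_[2*A,np.ones(len(A))];s=np.linalg.lstsq(b,(A**2).sum(1),rcond=None)[0]
print('ball',s[:3],np.sqrt(s[3]+s[:3]@s[:3]),A.mean(0))
# ray correct: centre ~ mean surface +~7mm along view
cdir=-d['world_from_camera'][:3,:3]@[0,0,1];print(A.mean(0)+cdir*.0073)
for f,d2,(a,b,c,e) in(('top2.png',snap('top'),(235,355,155,315)),('side2.png',d,(260,410,240,390))):
    cv2.imwrite('pics/'+f,cv2.resize(d2['pixels'][a:b,c:e,::-1],None,fx=4,fy=4,interpolation=2))
```

```text
plate ((516.020751953125, 188.8406982421875), (239.2451629638672, 299.6348876953125), 0.34515127539634705) [[395.0, 338.0], [397.0, 38.0], [637.0, 40.0], [635.0, 339.0]] 4198
[203, 269, 70, 19, 423] [238.  278.8] [0.5481 0.1609 0.1221] [0.533 0.089 0.007] [0.566 0.232 0.188]
[1.9390313e-01 9.8102069e-01 5.4846600e+02 1.6061618e+02]
[185, 302, 10, 10, 78] [189.8 306.5] [0.4873 0.2444 0.2062] [0.479 0.236 0.2  ] [0.496 0.255 0.21 ]
[215, 306, 24, 21, 381] [226.4 316.2] [0.469  0.1839 0.1305] [0.449 0.16  0.119] [0.491 0.21  0.144]
[  0.5149494  -0.8572206 468.63177   183.61201  ]
ball [0.48690472 0.24709122 0.20375093] 0.008116814848148074 [0.48606158 0.24884352 0.2063407 ]
[0.48762989 0.24382069 0.20128089]
```

View pics/side2.png

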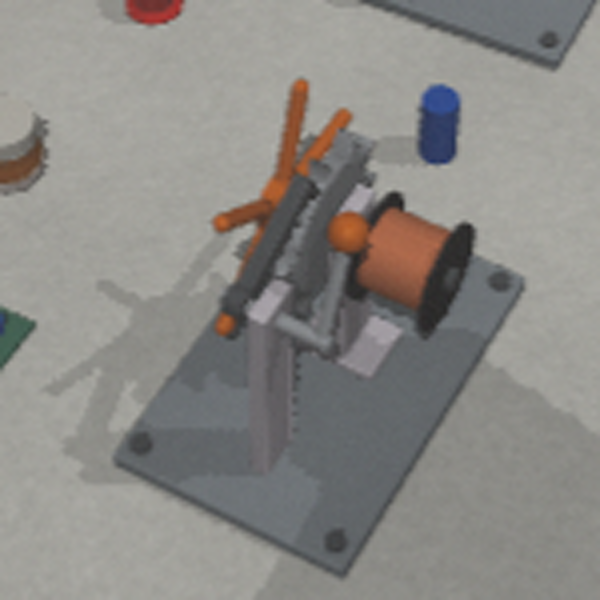

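The crop shows the ball at (350,232), the lever going down to a shaft end at (325,340), the pawl down, and the upper spoke tip at (300,87). Plate corners sit at about (118,460), (343,575), (523,285). I'll cast those onto z = 12 mm to get the yaw.

Run:
```python
from h import *
def ray(d,uv,z):
    x=cv2.undistortPoints(np.array([[uv]],float),d['intrinsics'],np.array([d['k1'],0,0,0.])).ravel()
    T=d['world_from_camera'];v=T[:3,:3]@[x[0],-x[1],-1];return T[:3,3]+v*(z-T[2,3])/v[2]
d=snap('side')
C=[ray(d,(240+a/4,260+b/4),.012)[:2] for a,b in((118,460),(343,575),(523,285))]
print(np.round(C,4))
e1=C[1]-C[0];e2=C[2]-C[1];print(np.linalg.norm(e1),np.linalg.norm(e2),np.degrees([np.arctan2(-e1[1],-e1[0]),np.arctan2(e2[0],e2[1])]))
print('spoke tip',ray(d,(240+300/4,260+87/4),.187))
P=pts(d)
print(np.c_[[P[260+int(b/4),240+int(a/4)] for a,b in((300,90),(292,150),(276,190),(222,222),(345,118))]].round(3))
phi=np.arctan2(-e1[1],-e1[0]);
for ph in(phi,np.arctan2(-e2[0],-e2[1])*-1):
    x=np.array([np.cos(ph),np.sin(ph)]);y=np.array([-x[1],x[0]])
    print(np.degrees(ph),'origin by corners',[ (c-a*x-b*y).round(4) for c,(a,b) in zip(C,((.06,.135),(-.09,.135),(-.09,-.095)))],'by ball',np.array([.4877,.2440])+.05*x-.063*y)
```

```text
[[0.6043 0.2938]
 [0.4626 0.3247]
 [0.4165 0.1048]]
0.144999048370994 0.22467806497759915 [ -12.29915378 -168.16724339]
spoke tip [0.54447788 0.14531276 0.187     ]
[[0.544 0.148 0.19 ]
 [0.545 0.159 0.151]
 [0.549 0.175 0.133]
 [0.562 0.23  0.164]
 [0.533 0.096 0.114]]
-12.29915378120274 origin by corners [array([0.5169, 0.1747]), array([0.5218, 0.1737]), array([0.5247, 0.1785])] by ball [0.52313243 0.17179513]
-11.83275661258167 origin by corners [array([0.5179, 0.174 ]), array([0.523 , 0.1741]), array([0.5241, 0.1793])] by ball [0.52371901 0.17208595]
```

View pics/top2.png

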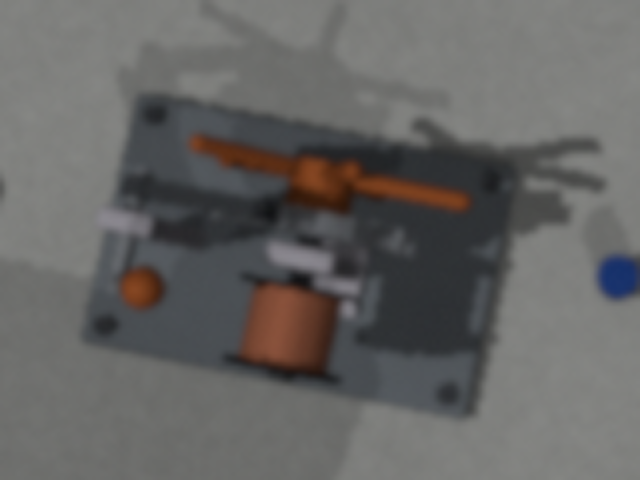

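Yaw is about -11.5°, with the winder origin at about (0.523, 0.174). The predicted spoke tip (0.545, 0.144) agrees with the measured (0.544, 0.145). I'm moving over the lever's -y side with the gripper shut.

Request:
{"api": "play_rows", "payload": {
  "targets": [
    [[0,0,1.4,3,-3.1,0.4,1],[0,0,1.4,3,-3.1,0.4,1],[0,0,1.4,3,-3.1,0.4,1],[0,0,1.4,3,-3.2,0.4,1],[0,0,1.4,3,-3.2,0.4,1]]
  ]
}}

```text
time_s: 0.92
tcp_pos: [0.3242, 0.3638, 0.2625]
ee_rot: [0.31, 3.126, 0.0]
wrist_force: [0.4, 0.0, -0.2]
opening: -0.0003
grip_force: 0.0
```

Request:
{"api": "play_rows", "payload": {
  "targets": [
    [[0,0,0,3,-3.1,0,1],[0,0,0,3.1,-3.1,0,1],[0,0,0,3.1,-3.2,0,1],[0,0,0,3.1,-3.2,0,1],[0,0,0,3.1,-3.4,0,1]]
  ]
}}

```text
time_s: 1.55
tcp_pos: [0.4783, 0.2038, 0.2623]
ee_rot: [0.311, 3.126, 0.0]
wrist_force: [0.9, 0.2, 1.1]
opening: 0.0001
grip_force: 0.0
```

Request:
{"api": "play_rows", "payload": {
  "targets": [
    [[0,0,0,0,0,-2.2,1],[0,0,0,0,0,-2.2,1],[0,0,0,0,0,-1.8,1],[0,0,0,0.2,1,0,1],[0,0,0,0.2,1,0,1]]
  ]
}}

```text
time_s: 2.17
tcp_pos: [0.4819, 0.2258, 0.2012]
ee_rot: [0.311, 3.125, 0.001]
wrist_force: [1.0, -2.5, 3.2]
opening: -0.0002
grip_force: 1.3
```

Request:
{"api": "play_rows", "payload": {
  "targets": [
    [[0,0,0,0.2,1,0,1],[0,0,0,0.2,1,0,1],[0,0,0,0.2,1,0,1],[0,0,0,0.2,1,0,1],[0,0,0,0.2,1,0,1]]
  ]
}}

```text
time_s: 2.8
tcp_pos: [0.4916, 0.2756, 0.2002]
ee_rot: [-0.311, -3.126, 0.0]
wrist_force: [0.0, -0.2, 0.7]
opening: 0.0006
grip_force: 0.0
```

```bash
cat >> h.py <<'E'
def look(f):
    a=snap('side')['pixels'][240:420,210:410,::-1];b=snap('top')['pixels'][220:370,130:330,::-1]
    cv2.imwrite('pics/'+f,np.hstack([cv2.resize(a,(400,360),interpolation=2),cv2.resize(b,(400,360),interpolation=2)]))
E
python3 -c "
from h import *
look('a.png')"
```

```text
(no output)
```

View pics/a.png

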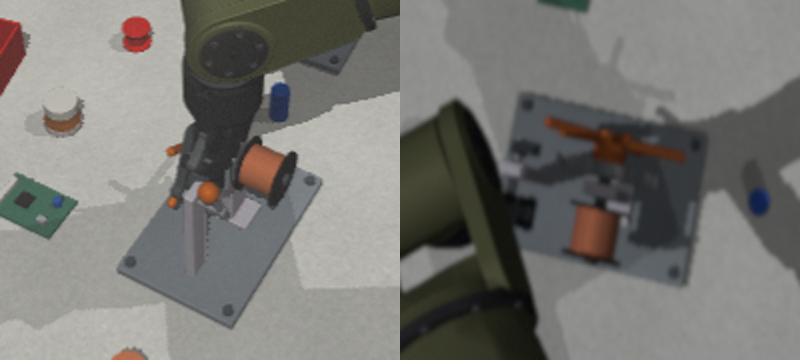

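The ball (left crop at about (208,192)) has swung over to the +y side. I'm backing off and going up and over to the spoke's -y side, measuring the ball on the way.

Request:
{"api": "play_rows", "payload": {
  "targets": [
    [[0,0,0,-0.2,-1.2,0.5,1],[0,0,0,-0.2,-1.2,2,1],[0,0,0,0,-1,2,1],[0,0,0,0,-1,1.5,1],[0,0,0,0.5,-2,0,1]]
  ]
}}

```text
time_s: 3.52
tcp_pos: [0.4927, 0.2102, 0.2626]
ee_rot: [0.311, 3.123, 0.002]
wrist_force: [0.0, -0.3, -0.8]
opening: 0.0006
grip_force: 0.0
```

Request:
{"api": "play_rows", "payload": {
  "targets": [
    [[0,0,0,1,-2.5,0,1],[0,0,0,1,-2.5,0,1],[0,0,0,1,-2.5,0,1],[0,0,0,1,-2,0,1],[0,0,0,0.6,-0.5,0,1]]
  ]
}}

```text
time_s: 4.15
tcp_pos: [0.5387, 0.1095, 0.2611]
ee_rot: [0.314, 3.125, 0.0]
wrist_force: [-1.4, 0.1, -0.1]
opening: -0.0004
grip_force: 0.0
```

```bash
cat >> h.py <<'E'
O=np.array([.523,.174]);p=np.radians(-11.5);X=np.array([np.cos(p),np.sin(p)]);Y=np.array([-X[1],X[0]])
def W(q): r=q[...,:2]-O; return np.stack([r@X,r@Y,q[...,2]],-1)*1000
def orange(n='side'):
    d=snap(n);P=W(pts(d));h=cv2.cvtColor(d['pixels'],cv2.COLOR_RGB2HSV)
    m=(h[...,0]<18)&(h[...,1]>140)&(h[...,2]>60)&(d['range_z']>0);q=P[m]
    q=q[(abs(q[:,0])<90)&(abs(q[:,1])<150)&(q[:,2]>40)]
    b=q[(q[:,0]<-30)&(q[:,2]>160)];print(n,'ball',len(b),b.mean(0).round(1) if len(b) else'')
    s=q[abs(q[:,0]-28)<14];a=np.degrees(np.arctan2(s[:,1],s[:,2]-110));r=np.hypot(s[:,1],s[:,2]-110)
    k=(r>30)&(r<90);print('spoke hist',[(int(lo),int(c)) for lo,c in zip(range(-180,180,6),np.histogram(a[k],np.arange(-180,181,6))[0]) if c>1])
    for c0 in (-90,-18,54,-54,18,90):
        g=k&(abs(a-c0)<16)
        if g.sum()>4: print(c0,g.sum(),np.median(a[g]).round(1),r[g].max().round())
E
python3 -c "
from h import *
orange();orange('top')"
```

```text
side ball 77 [-50.7 128.  202.2]
spoke hist [(-90, 19), (-84, 22), (-78, 3), (-24, 10), (-18, 50), (-12, 6), (42, 3), (48, 12), (114, 8), (120, 8)]
-90 44 -83.7 78.0
-18 66 -16.0 84.0
54 15 49.3 82.0
top ball 60 [-48.4 117.1 211.6]
spoke hist [(-90, 4)]
-90 5 -88.4 75.0
```

The lever is fully open (ball at y≈125) and the spoke is at -17°. Now I lower the finger and push the spoke back.

Request:
{"api": "play_rows", "payload": {
  "targets": [
    [[0,0,0,0,0,-2.5,1],[0,0,0,0,0,-2.5,1],[0,0,0,0,0,-2.6,1],[0,0,0,0.2,1,0,1],[0,0,0,0.2,1,0,1]]
  ]
}}

```text
time_s: 4.88
tcp_pos: [0.543, 0.132, 0.186]
ee_rot: [0.311, 3.124, 0.0]
wrist_force: [-0.9, -3.8, 7.3]
opening: 0.0
grip_force: 3.5
```

Request:
{"api": "play_rows", "payload": {
  "targets": [
    [[0,0,0,0.15,0.8,0,1],[0,0,0,0.15,0.7,0,1],[0,0,0,0.15,0.7,0,1],[0,0,0,0.15,0.7,0,1],[0,0,0,0.1,0.6,0,1]]
  ]
}}

```text
time_s: 5.5
tcp_pos: [0.5495, 0.1664, 0.1842]
ee_rot: [-0.311, -3.126, 0.0]
wrist_force: [0.7, -2.6, -0.5]
opening: 0.0001
grip_force: 0.7
```

```bash
python3 -c "
from h import *
orange();print(W(arm.read_state()['tcp_pos']))"
```

```text
side ball 81 [-50.7 128.  202.6]
spoke hist [(-66, 3), (-60, 47), (-54, 25), (-48, 2), (6, 15), (12, 21), (72, 11), (78, 17), (150, 2)]
-54 77 -55.9 81.0
18 36 12.2 83.0
90 28 78.7 81.0
[ 27.39004973  -1.67982256 184.12716782]
```

About 28.5° of the 36° is done. I'll push roughly 7 mm more.

Request:
{"api": "play_rows", "payload": {
  "targets": [
    [[0,0,0,0.05,0.3,0,1],[0,0,0,0.05,0.3,0,1],[0,0,0,0,0.1,0,1],[0,0,0,0,0,0,1],[0,0,0,0,0,0,1]]
  ]
}}

```text
time_s: 6.18
tcp_pos: [0.5504, 0.173, 0.1843]
ee_rot: [0.312, 3.126, 0.0]
wrist_force: [0.0, 0.2, -0.2]
opening: 0.0002
grip_force: 0.1
```

```bash
python3 -c "
from h import *
orange();print(W(arm.read_state()['tcp_pos']))"
```

```text
side ball 80 [-50.6 128.1 202.5]
spoke hist [(-60, 13), (-54, 50), (-48, 17), (-42, 3), (12, 21), (18, 5), (78, 18), (84, 12)]
-54 83 -50.2 83.0
18 26 16.8 82.0
90 30 83.7 79.0
[ 27.08693998   4.40790096 184.35251183]
```

The wheel is now at about -0.6 rad. I'm retreating and going around to the lever's +y side.

Request:
{"api": "play_rows", "payload": {
  "targets": [
    [[0,0,0,-0.2,-1,0,1],[0,0,0,-0.2,-1,1,1],[0,0,0,0,0,2.5,1],[0,0,0,0,0,2.5,1],[0,0,0,0,0,2,1]]
  ]
}}

```text
time_s: 6.85
tcp_pos: [0.5465, 0.1522, 0.2662]
ee_rot: [0.312, 3.125, 0.001]
wrist_force: [-0.0, -0.6, 0.7]
opening: -0.0
grip_force: 0.0
```

Request:
{"api": "play_rows", "payload": {
  "targets": [
    [[0,0,0,-0.8,3.5,0,1],[0,0,0,-0.8,4,0,1],[0,0,0,-0.8,4,0,1],[0,0,0,-0.8,4,0,1],[0,0,0,-0.7,3.8,0,1]]
  ]
}}

```text
time_s: 7.48
tcp_pos: [0.5072, 0.3466, 0.2652]
ee_rot: [0.312, 3.125, 0.001]
wrist_force: [-0.2, -0.5, -0.3]
opening: 0.0001
grip_force: 0.0
```

```bash
python3 -c "
from h import *
orange();print(W(arm.read_state()['tcp_pos']))
look('b.png')"
```

```text
side ball 79 [-50.6 128.  202.1]
spoke hist [(-60, 2), (-54, 6)]
-54 8 -53.1 82.0
[-51.82696016 169.27778967 264.97508622]
```

View pics/b.png

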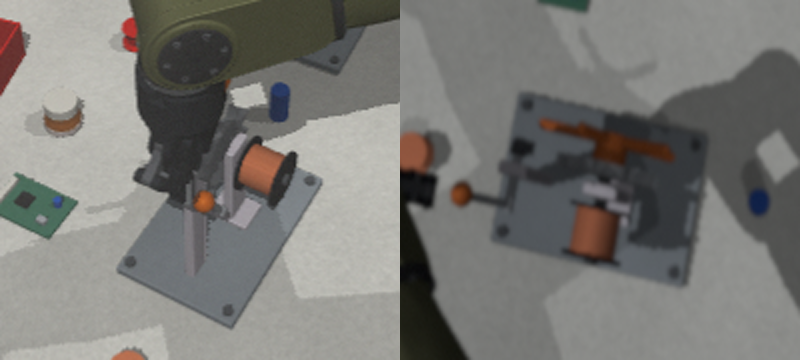

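The pictures show the ball open at (460,193) in the top view, with the finger beyond it at (420,188). Lowering and pushing back.

Request:
{"api": "play_rows", "payload": {
  "targets": [
    [[0,0,0,0,0,-2.5,1],[0,0,0,0,0,-2.5,1],[0,0,0,0,0,-2,1],[0,0,0,-0.2,-1,0,1],[0,0,0,-0.2,-1,0,1]]
  ]
}}

```text
time_s: 8.25
tcp_pos: [0.5039, 0.3248, 0.1958]
ee_rot: [0.312, 3.124, 0.002]
wrist_force: [0.7, 1.2, 1.7]
opening: -0.0002
grip_force: 0.4
```

Request:
{"api": "play_rows", "payload": {
  "targets": [
    [[0,0,0,-0.2,-0.9,0,1],[0,0,0,-0.2,-0.9,0,1],[0,0,0,-0.2,-0.9,0,1],[0,0,0,-0.2,-0.9,0,1],[0,0,0,-0.2,-0.9,0,1]]
  ]
}}

```text
time_s: 8.88
tcp_pos: [0.4933, 0.2803, 0.1942]
ee_rot: [-0.311, -3.126, 0.0]
wrist_force: [-0.1, -0.1, 0.0]
opening: 0.0
grip_force: 0.0
```

Request:
{"api": "play_rows", "payload": {
  "targets": [
    [[0,0,0,-0.1,-0.6,0,1],[0,0,0,-0.1,-0.5,0,1],[0,0,0,0,0,0,1],[0,0,0,0.2,1,0,1],[0,0,0,0.4,2,0,1]]
  ]
}}

```text
time_s: 9.5
tcp_pos: [0.4976, 0.3004, 0.1944]
ee_rot: [0.312, 3.126, -0.0]
wrist_force: [-0.6, 0.4, -0.5]
opening: 0.0002
grip_force: 0.0
```

Request:
{"api": "play_rows", "payload": {
  "targets": [
    [[0,0,0,0.4,2,1,1],[0,0,0,0.2,2,3,1],[0,0,0,0,3,3,1],[0,0,0,0,4,0,1],[0,0,0,0,4,0,1]]
  ]
}}

```text
time_s: 10.12
tcp_pos: [0.5033, 0.4516, 0.2645]
ee_rot: [0.311, 3.126, 0.0]
wrist_force: [-0.4, -0.7, 0.7]
opening: 0.0003
grip_force: 0.0
```

```bash
python3 -c "
from h import *
orange();orange('top')
look('c.png')"
```

```text
side ball 15 [-55.3  67.6 200.1]
spoke hist []
top ball 5 [-45.4  61.1 207.7]
spoke hist [(-132, 3), (-126, 16), (-60, 10), (-54, 51), (-48, 2), (12, 11), (78, 8), (84, 5)]
-54 63 -51.8 82.0
18 12 14.2 83.0
90 14 83.0 75.0
```

View pics/c.png

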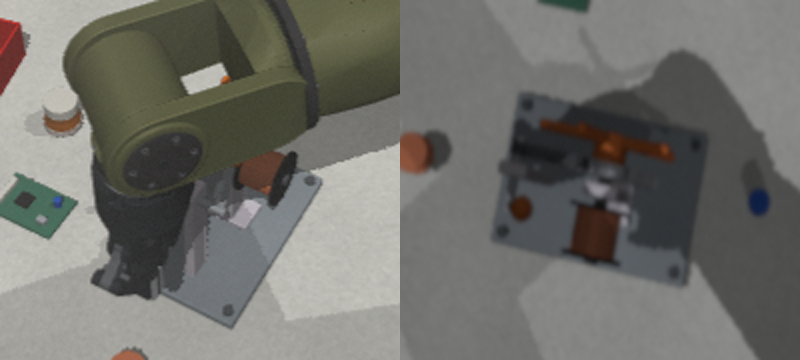

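The ball is back at (520,208) in the top crop, near its start position. I'll clear the arm and compare against the initial ball position.

Request:
{"api": "play_rows", "payload": {
  "targets": [
    [[0,0,0,-4,1.5,0,1],[0,0,0,-5,1.5,0,1],[0,0,0,-5,1.5,0,1],[0,0,0,-5,1,0,1],[0,0,0,-5,1,0,1]]
  ]
}}

```text
time_s: 10.95
tcp_pos: [0.2623, 0.5144, 0.2646]
ee_rot: [0.313, 3.126, 0.0]
wrist_force: [-0.5, 0.1, -0.2]
opening: 0.0001
grip_force: 0.0
```

Request:
{"api": "play_rows", "payload": {
  "targets": [
    [[0,0,0,-4,0,0,1],[0,0,0,-3,0,0,1],[0,0,0,0,0,0,1],[0,0,0,0,0,0,1],[0,0,0,0,0,0,1]]
  ]
}}

```text
time_s: 11.58
tcp_pos: [0.1944, 0.5147, 0.2642]
ee_rot: [0.314, 3.126, -0.0]
wrist_force: [-0.6, 0.2, -0.2]
opening: 0.0003
grip_force: 0.0
```

```bash
python3 -c "
from h import *
orange();orange('top');print(W(np.array([.48606,.24884,.20634])),W(np.array([.4873,.2444,.2062])))
d=snap('side');cv2.imwrite('pics/d.png',cv2.resize(d['pixels'][260:410,240:390,::-1],None,fx=4,fy=4,interpolation=2))"
```

```text
side ball 79 [-50.6  66.1 206.1]
spoke hist [(-60, 8), (-54, 43), (-48, 24), (-42, 3), (12, 20), (72, 5), (78, 36), (84, 23)]
-54 78 -49.7 82.0
18 22 15.7 84.0
90 63 81.9 80.0
top ball 65 [-49.2  61.7 206.4]
spoke hist [(-132, 5), (-126, 23), (-120, 2), (-60, 10), (-54, 65), (-48, 6), (12, 21), (72, 3), (78, 25), (84, 32)]
-54 82 -51.7 82.0
18 22 13.9 83.0
90 61 84.1 78.0
[-51.1191148  65.9729134 206.34     ] [-49.01881454  61.86926395 206.2       ]
```

View pics/d.png

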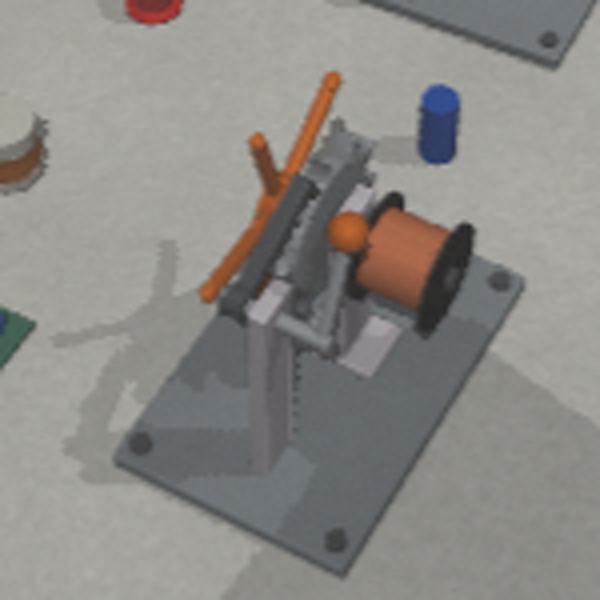

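The ball is back at (350,232), the same pixel as at the start and within 0.3 mm of its original position. The pawl is home and the wheel sits one notch back.

```bash
python3 -c "
from h import *
print(ticket.close_job())"
```

```text
the job is handed in; nothing more can be done
None
```

The job is handed in: I lifted the orange winder's pawl, pushed the wheel back one notch (about -0.6 rad by camera) and dropped the pawl home, with its ball within 0.3 mm of where it started; the arm touched neither the blue winder nor the loose things, and the judge's verdict was not shown.

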